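# Mount the polishing drum with its set screw on the spindle's flat

### The arm

A 7-joint arm with a two-finger parallel gripper is mounted at the origin on the work surface. World frame = base frame: x ahead of the robot, y to its left, z up, the work surface at z = 0. Lengths are in m, angles in rad, forces in N, time in s.
With the tool pointing down it reaches from about 0.425 to 0.875 m from the base axis. Payload 4.7 kg.
Tool frame: the origin (TCP) lies at the very end of the fingers, on their centre line; the grasp point (between the pads) lies behind it (ctrl.tcp_to_grasp is the y of the grasp point in the tool frame, in m); y points along the fingers, x is the direction in which the jaws open and shut, and the axes are right-handed (so a half turn about y gives the same grasp; the last joint's range is limited). The gripper opens to 87 mm and grips with 3 to 60 N. Pads are 19 mm wide; open, the fingers measure 117 mm over their backs; the gripper's body (75 mm by 190 mm) begins 51 mm behind the grasp point.
Start: joints at [1.233, 0.321, -0.07, 1.45, 0.023, 1.371, -0.057], TCP at [0.224, -0.61, 0.184] pointing down, gripper open.
Joint ranges: [-2.86, 2.86], [-0.3, 2.09], [-1.38, 1.24], [0.06, 2.45], [-1.56, 4.7], [0.09, 2.05], [-2.69, 2.69]. Speed limits (rad/s): [2.57, 2.57, 3.14, 3.14, 3.14, 3.14, 3.14].

### API

Orientations are given as a rotation vector (axis times angle).
In Python, from bench import ctrl, get_image, workorder gives the robot as it stands.
- The arm moves only by the tool drive_tool, never from a script. Its argument "increments" is text: rows parted by semicolons, each of 5 numbers parted by spaces: the shift along the tool's x, y, z in mm, then the turn about the tool's y in degrees, then the closure in counts, from 0 (fully open) to 255 (shut). In form: tx ty tz yaw fingers; .... A call has 1 to 20 rows; each row shifts and turns the commanded pose from where the row before left it, along the tool's axes as they then stand; what a row does not reach is not made up. A row lasts 1/8 s, in which the tool goes at most 62.5 mm and 10.7 degrees, less where a joint would pass 70% of its speed; a pose out of reach is approached as far as the arm can. A call is refused whole if a number of a shift passes 62.5 or a number of a turn 10.7, either way. A call with a gripper value outside its range is refused whole. The fingers move at their own pace and stop on an object; "squeeze" is the grip in N (left out, the last holds). Time passes only in rows, so rows that do not move let the fingers close. It gives the time, the measured TCP pose, the force and the opening at its end, in the units of the state.
- ctrl.get_state(): the state, without advancing time (a new reading comes with each control period).
- get_image(name): name is "scene" or "top"; returns a dict with "img" (420x560x3 uint8, red, green, blue), "mtx" (3x3 intrinsics, pixels), "camera_from_world" (4x4, takes a point from world to camera coordinates). Camera axes: x right, y up, looking along -z (the intrinsics and any distortion apply to the point x, -y, -z); pixel columns grow to the right and rows downward; lengths in m; the calibration is good to about 2 mm. A picture is of the moment at which its call begins. There is no depth.
- workorder.close_job(): hands the job in, once; it reports no verdict.
The state is a dict: "time": time; "joint_positions": joint angles; "qd": joint speeds; "joint_torque": joint torques, N m; "position": TCP position; "tool_rot": TCP orientation; "ft_force": force on the tool from outside, world axes, zero at the start; "torque": the same for the moment, N m; "grip_width": opening from 0.0 (shut) to 1.0 (fully open).
Only numpy, scipy, OpenCV 4.12 (cv2) and the standard library are available. Lean on these libraries where they do the work, as an engineer would, in place of code of your own. Each camera call takes 0.05 s, during which the arm holds its last target.

### The job

On the lens-edge polisher, pinch the upright D-shaped shaft with one finger lying on its flat and turn it until the flat squarely faces the driver-guide post. Then take the polishing drum by the collar on its top and mount it on the shaft, fully home on its seat, with the collar's set screw on the flat and pointing at the guide post. Finish while still gripping the collar and pressing the drum down firmly, so that a colleague can tighten the screw; leave everything else on the table where it is.

Things in the scene. Friction and masses are not known exactly. Their poses are not given: they have to be found in the camera images.
- polisher: The polisher, fixed on the table: plate 110 mm wide, 12 mm thick, from x = -122 to +62 mm; round motor can 72 mm wide, 43 mm high; driver-guide post 16 x 24 mm, 110 mm high, 92 mm from the spindle axis. Origin: on the spindle axis at table height; z up; -x points from the axis to the guide post.
- seat (a point): The drum's seat: centre of the 34 mm wide shoulder at the foot of the shaft, on the spindle axis, 50 mm above the table.
- guide_hole (a point): Mouth of the hole in the guide post, in its face towards the shaft, 84 mm from the axis, 96 mm above the table: the height of the seated drum's set screw.
- shaft: Upright steel shaft above the seat, 20 mm in diameter, 58 mm long (top 8 mm tapers), D-shaped: one flat along its whole length. Origin: on the axis at the seat; -x is the flat's outward normal. Turns either way about its axis with light friction (0.05 N m), stays where left. At the start the flat is 0.5 to 1.5 rad counter-clockwise (from above) of the guide post.
- flat (a point): The flat, turning with the shaft: 16 mm wide, 6 mm from the axis, so the shaft is 16 mm thick across it, 20 mm elsewhere. This point: mid-width of the flat, 40 mm above the seat; -x is its outward normal. Fingers closing across the flat settle on it and the gap falls from 20 to 16 mm.
- drum: Loose polishing drum, upright on the table, 0.18 to 0.26 kg: a felt spool 70 mm wide, 36 mm high, with a metal collar 44 mm in diameter on top (36 to 66 mm above the underside). Bore right through, 23 mm wide, flaring to 28 mm at the underside. Origin: centre of the underside, z up; the set screw is on its -x side. Seated, the shaft's end lies 8 mm below the collar's top.
- screw_point (a point): Inner end of the set screw, in the bore, 7.5 mm from the drum's axis on its -x side, 46 mm above its underside; a flat point 12 mm wide, 8 mm high. If not over the flat, it stops the drum on the shaft's top, 8 to 16 mm above the seat; turned over the flat (play about 0.2 rad) the drum goes home.
- screw_head (a point): Outer end of the set screw's head (8 mm wide, stands 6.5 mm out of the collar), 28.5 mm from the drum's axis on its -x side, 46 mm above its underside.
- clear_glasses: Bystander, not to be moved: a pair of glasses with a clear frame, temples open, 135 x 140 x 44 mm. Origin: at its underside.
- sunglasses: Bystander, not to be moved: a pair of sunglasses with a black frame, temples open, 135 x 140 x 44 mm. Origin: at its underside.
- spare_drum: Bystander, not to be moved: a spare spool of the same 70 mm width, 36 mm high, without collar or set screw. Origin: at its underside.
- polish_jar: Bystander, not to be moved: a white jar, 52 mm wide, 65 mm high. Origin: at its underside.
- driver: Bystander, not to be moved: a screwdriver lying flat, 170 mm long. Origin: at its underside.
- case: Bystander, not to be moved: a black glasses case, 70 x 160 x 50 mm. Origin: at its underside.
- caliper: Bystander, not to be moved: a caliper lying flat, 160 mm long. Origin: at its underside.
Things that resemble listed ones, but are neither listed nor needed, are in the scene too. There is more than one size of the polisher; the one meant has the size given above.

How it is judged:
On the way:
1. A finger lies on the shaft's flat, and the flat faces the guide post within about 14 degrees (contact force between the fingers and shaft_c0 above 3 N and angle between the x axis of flat and the x axis of polisher, either way round below 0.25 rad and x of flat in the frame of polisher below 0 m), for 0.2 s.
At the end, for the whole second after the job is handed in: Drum upright on the shaft, within 3 mm of its seat and 4 mm of the axis; set screw (8.5 mm sideways) and flat (0.25 rad) both face the guide post; fingers grip the drum (over 5 N) and press it on the shaft (over 5 N, weight included); it is at rest (z of drum in the frame of polisher below 0.053 m and horizontal distance between drum and polisher below 0.004 m and angle between drum's own z axis and vertical below 0.08 rad and x of screw_head in the frame of polisher below -0.02 m and y of screw_head in the frame of polisher between -0.0085 and 0.0085 m and angle between the x axis of flat and the x axis of polisher, either way round below 0.25 rad and x of flat in the frame of polisher below 0 m and contact force between the fingers and drum above 5 N and contact force between drum and shaft above 5 N and linear speed of drum below 0.02 m/s); the arm keeps its last pose, push and grip.
It fails at once if a bystander was moved more than 30 mm (distance of any of clear_glasses, sunglasses, spare_drum, polish_jar, driver, case, caliper from where it was at the start of the episode above 0.03 m).
It also fails if it takes over 51 s, if anything falls off the work surface, if the arm or the gripper's body presses on something with over 40 N, if the wrist force passes 120 N, or if a joint passes its speed limit or range.

## Working session

There is one attempt and no reset: what is moved stays moved. The work goes in short steps, Python scripts to look and compute and a tool call to move; the robot and the scene stay as the last step left them, time stands still between calls to the robot, and variables do not carry over. Pictures are saved under pics/ and viewed, and the job is handed in when it is done.

Besides the shell and the picture viewer there is one more tool, called as name(argument=value, ...) on one line, values as JSON. drive_tool: Moves the arm, as the interface text tells. Its arguments: {"type":"object","properties":{"increments":{"type":"string"},"squeeze":{"type":"number"}},"required":["increments"]}

```bash
ls; mkdir -p pics
cat > h.py <<'E'
import numpy as np, cv2, sys
from bench import ctrl, get_image, workorder
def snap(n,tag):
    d=get_image(n); cv2.imwrite(f'pics/{n}_{tag}.png',d['img'][:,:,::-1]); np.savez(f'{n}_{tag}.npz',**{k:v for k,v in d.items() if v is not None}); return d
def proj(d,p):
    p=np.atleast_2d(p); c=(d['camera_from_world']@np.c_[p,np.ones(len(p))].T)[:3]
    q=np.array([c[0],-c[1],-c[2]]); u=d['mtx']@q; return (u[:2]/u[2]).T
def ray(d,uv):
    uv=np.atleast_2d(uv).astype(float); v=np.linalg.inv(d['mtx'])@np.c_[uv,np.ones(len(uv))].T
    v=np.array([v[0],-v[1],-v[2]]); T=np.array(d['camera_from_world']); R=T[:3,:3]; o=-R.T@T[:3,3]
    return o,(R.T@v).T
def onz(d,uv,z):
    o,v=ray(d,uv); return o+v*((z-o[2])/v[:,2])[:,None]
E
python3 - <<'E'
from h import *
print(ctrl.get_state(), ctrl.tcp_to_grasp)
for n in('scene','top'):
    d=snap(n,'a'); print(d.keys(),d['mtx'],d['camera_from_world'])
print([x for x in dir(ctrl) if x[0]!='_'])
E
```

```text
pics
{'time': 0.0, 'joint_positions': array([ 1.23309813,  0.32183334, -0.07009173,  1.45163807,  0.02257947,
        1.37077345, -0.05687526]), 'qd': array([ 0.00127277,  0.00014384, -0.00010738,  0.0007677 ,  0.00231403,
       -0.00210595, -0.00018782]), 'joint_torque': array([-3.61331022e-04, -4.91300154e+01, -4.03989851e-01, -3.12530780e+01,
       -6.38876553e-02,  4.38667636e-02,  1.96460746e-04]), 'position': array([ 0.22373603, -0.60963929,  0.18267343]), 'tool_rot': array([-1.35432758,  0.94737662, -0.94478195]), 'ft_force': array([ 0.56078137, -0.12443707,  0.36990505]), 'torque': array([-0.03103104, -0.01167205,  0.00517363]), 'grip_width': 1.000551697943447} -0.0187
dict_keys(['img', 'mtx', 'camera_from_world']) [[379.89820835   0.         282.68648467]
 [  0.         379.89820835 206.92995103]
 [  0.           0.           1.        ]] [[ 0.28632522  0.95799956 -0.01595944 -0.14186162]
 [-0.50834317  0.16600971  0.84500177  0.19623634]
 [ 0.81216075 -0.23383245  0.53452531 -1.45699935]
 [ 0.          0.          0.          1.        ]]
dict_keys(['img', 'mtx', 'camera_from_world']) [[435.39003496   0.         278.26814869]
 [  0.         435.39003496 208.48444947]
 [  0.           0.           1.        ]] [[ 0.04644903 -0.99890516  0.00556424 -0.05360048]
 [ 0.97554938  0.04655946  0.21479204 -0.53057561]
 [-0.21481595 -0.00454869  0.97664396 -1.1497433 ]
 [ 0.          0.          0.          1.        ]]
['MotionError', 'get_state', 'tcp_to_grasp']
```

View pics/scene_a.png

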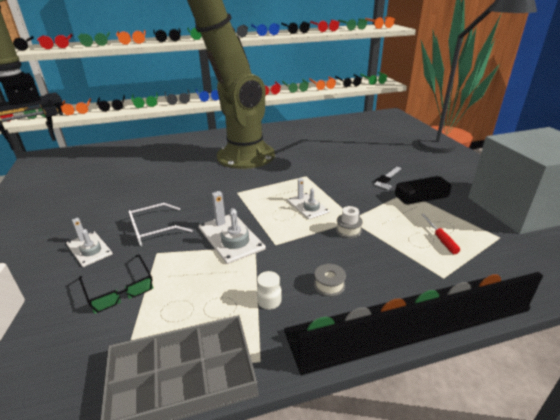

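View pics/top_a.png

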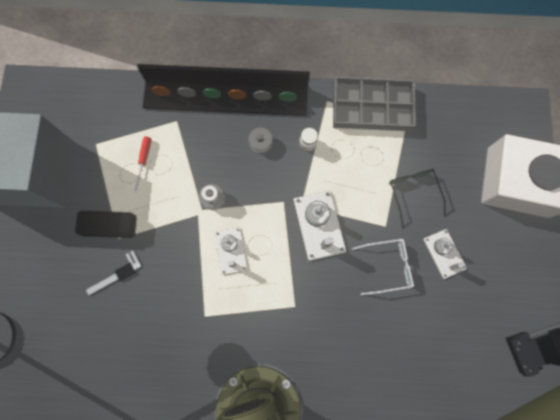

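The work polisher is the big one at top (320,225), scene (232,235). The two smaller ones are decoys. The drum is at top (211,195), scene (349,220). I'll zoom in on both.

Run:
```python
from h import *
t=dict(np.load('top_a.npz')); s=dict(np.load('scene_a.npz'))
def crop(d,x0,x1,y0,y1,f): return cv2.resize(d['img'][y0:y1,x0:x1,::-1],None,fx=f,fy=f,interpolation=cv2.INTER_CUBIC)
a=crop(t,285,355,180,270,6);b=crop(s,190,270,180,270,6)
h=max(a.shape[0],b.shape[0]); 
cv2.imwrite('pics/z1.png',cv2.resize(np.hstack([a,b[:540]]),None,fx=.88,fy=.88))
a=crop(t,190,240,170,220,8);b=crop(s,325,375,195,245,8)
cv2.imwrite('pics/z2.png',np.hstack([a,b]))
```

```text
(no output)
```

View pics/z1.png

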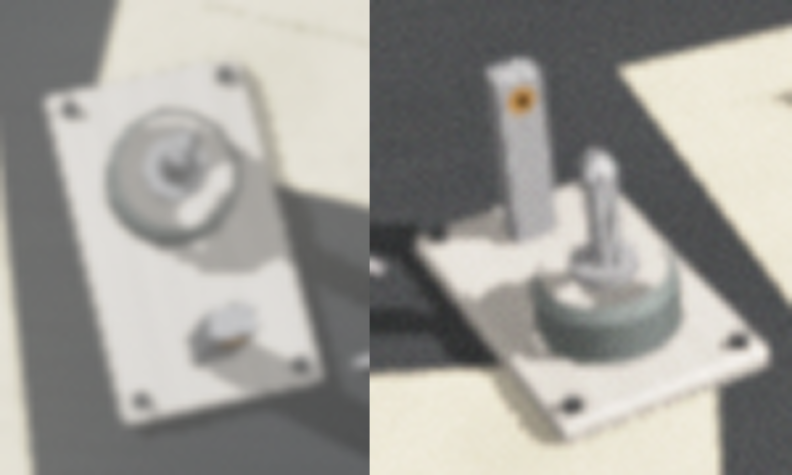

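View pics/z2.png

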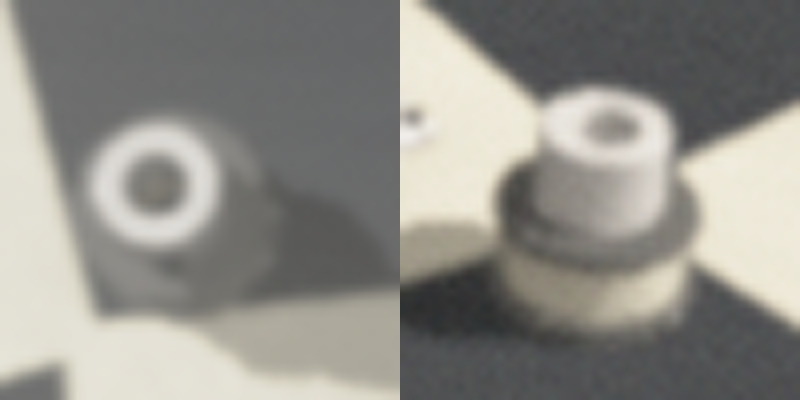

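Run:
```python
from h import *
t=dict(np.load('top_a.npz')); s=dict(np.load('scene_a.npz'))
img=t['img'].astype(int)
hsv=cv2.cvtColor(t['img'],cv2.COLOR_RGB2HSV)
print('plate px',hsv[240,312],'paper',hsv[200,370],'table',hsv[300,150])
# corners guess px from zoom crop: x=285+X/5.28, y=180+Y/5.28
g=np.array([[45,97],[250,65],[322,380],[127,424]])/5.28+[285,180]
m=((hsv[:,:,1]<25)&(hsv[:,:,2]>140)).astype(np.uint8)
roi=np.zeros_like(m); roi[180:270,285:355]=m[180:270,285:355]
cs,_=cv2.findContours(roi,cv2.RETR_EXTERNAL,cv2.CHAIN_APPROX_NONE)
c=max(cs,key=cv2.contourArea); print(cv2.contourArea(c), cv2.approxPolyDP(cv2.convexHull(c),4,True)[:,0].tolist())
print('guess',g)
w=onz(t,g,.012); print(w)
print([np.linalg.norm(w[i]-w[(i+1)%4]) for i in range(4)])
box=cv2.boxPoints(cv2.minAreaRect(onz(t,c[:,0],.012)[:,:2].astype(np.float32))); print(box)
```

```text
plate px [ 20   7 220] paper [ 24  17 227] table [102  13 100]
3531.0 [[354, 180], [354, 219], [345, 250], [308, 259], [293, 198], [307, 180]]
guess [[293.52272727 198.37121212]
 [332.34848485 192.31060606]
 [345.98484848 251.96969697]
 [309.0530303  260.3030303 ]]
[[ 0.57465324 -0.07110568  0.012     ]
 [ 0.59816931 -0.18316238  0.012     ]
 [ 0.42619395 -0.22506206  0.012     ]
 [ 0.3978407  -0.12165682  0.012     ]]
[np.float64(0.1144976408623118), np.float64(0.17700595318326065), np.float64(0.10722197137162896), np.float64(0.18389695201675463)]
[[ 0.39938462 -0.07795288]
 [ 0.4079919  -0.2568433 ]
 [ 0.6384014  -0.24575727]
 [ 0.6297941  -0.06686684]]
```

Run:
```python
from h import *
from scipy.ndimage import map_coordinates,gaussian_filter
from scipy.optimize import least_squares
t=dict(np.load('top_a.npz')); s=dict(np.load('scene_a.npz'))
C=lambda p:np.array([[62,55],[62,-55],[-122,-55],[-122,55]])/1000.
def pose(p,q):
    c,sn=np.cos(p[2]),np.sin(p[2]); q=np.asarray(q,float); return np.c_[q[:,:2]@np.array([[c,sn],[-sn,c]])+p[:2],q[:,2]]
p0=np.array([.513,-.147,np.deg2rad(14)])
# axis x of polisher: from guide post to spindle
def edges(d,p):
    L=d['img'].astype(float).mean(2); L=gaussian_filter(L,.6)
    out=[]
    K=C(0)
    for i in range(4):
        a,b=K[i],K[(i+1)%4]
        for f in np.linspace(.08,.92,40):
            q=a+(b-a)*f; n=np.array([(b-a)[1],-(b-a)[0]]);n/=np.linalg.norm(n)
            if n@q<0:n=-n
            P=pose(p,[[*q,.012],[*(q+n*.002),.012]]); u=proj(d,P); dirn=u[1]-u[0]; dirn/=np.linalg.norm(dirn)
            r=np.arange(-4,4.01,.1); xy=u[0]+r[:,None]*dirn
            v=map_coordinates(L,[xy[:,1],xy[:,0]],order=1); g=np.gradient(v)
            k=np.argmin(g) # plate bright inside->dark outside
            if g[k]<-1.0: out.append((q,n,u[0],dirn,r[k],i))
    return out
p=p0.copy()
for name,D in(('top',[t]),('both',[t,s]),('scene',[s])):
  for it in range(6):
    obs=[(d,)+e for d in D for e in edges(d,p)]
    def res(x):
        r=[]
        for d,q,n,u,dn,k,i in obs:
            w=proj(d,pose(x,[[*q,.012]]))[0]; r.append((w-(u+k*dn))@dn)
        return np.array(r)
    sol=least_squares(res,p,loss='soft_l1',f_scale=.3,x_scale=[.01,.01,.05]); p=sol.x
  r=res(p); print(name,p,np.rad2deg(p[2]),len(obs),np.median(abs(r)),[ (sum(o[-1]==i for o in obs)) for i in range(4)])
  pp=p.copy()
  for d,n in((t,'top'),(s,'scene')):
    print(n,'seat',proj(d,pose(p,[[0,0,.05],[0,0,.108],[-.084,0,.096],[-.092,0,.11]])).round(1).tolist())
```

```text
top [ 0.53046851 -0.13871483  0.27645912] 15.839940844768153 132 0.18923597345498505 [16, 36, 40, 40]
top seat [[317.7, 211.6], [319.7, 207.1], [327.1, 238.3], [328.5, 240.4]]
scene seat [[234.1, 228.2], [232.1, 209.0], [218.5, 198.6], [216.6, 192.8]]
both [ 0.53171133 -0.13842304  0.28873602] 16.543355424663062 288 0.4606197247889028 [54, 76, 78, 80]
top seat [[317.6, 211.2], [319.6, 206.6], [327.4, 237.7], [328.8, 239.9]]
scene seat [[234.3, 228.5], [232.3, 209.3], [218.3, 198.9], [216.4, 193.1]]
scene [ 0.53588581 -0.13838531  0.28372657] 16.25633505765431 155 0.5244549479068 [37, 40, 38, 40]
top seat [[317.6, 209.7], [319.6, 205.1], [327.3, 236.2], [328.7, 238.3]]
scene seat [[234.6, 229.4], [232.6, 210.1], [218.7, 199.7], [216.8, 193.8]]
```

Run:
```python
from h import *
t=dict(np.load('top_a.npz')); s=dict(np.load('scene_a.npz'))
def crop(d,x0,y0,n,f,pts):
    im=cv2.resize(d['img'][y0:y0+n,x0:x0+n,::-1],None,fx=f,fy=f,interpolation=cv2.INTER_CUBIC)
    a=im[...].astype(float); im=np.clip((a-80)*1.5,0,255).astype(np.uint8)
    for u,v in proj(d,pts):
        cv2.circle(im,(int((u-x0+.5)*f),int((v-y0+.5)*f)),2,(0,0,255),-1)
    return im
p=np.array([.5311,-.1386,.283])
pts=[]
for z,r in((.05,.017),(.108,.008)):
    for a in np.linspace(0,2*np.pi,24,endpoint=False): pts.append([p[0]+r*np.cos(a),p[1]+r*np.sin(a),z])
pts.append([p[0],p[1],.108])
pts=np.array(pts)
cv2.imwrite('pics/z3.png',np.hstack([crop(t,303,196,32,12.5,pts),crop(s,216,200,32,12.5,pts)]))
cv2.imwrite('pics/z4.png',np.hstack([crop(t,303,196,32,12.5,pts[:1]*0),crop(s,216,200,32,12.5,pts[:1]*0)]))
```

```text
(no output)
```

View pics/z3.png

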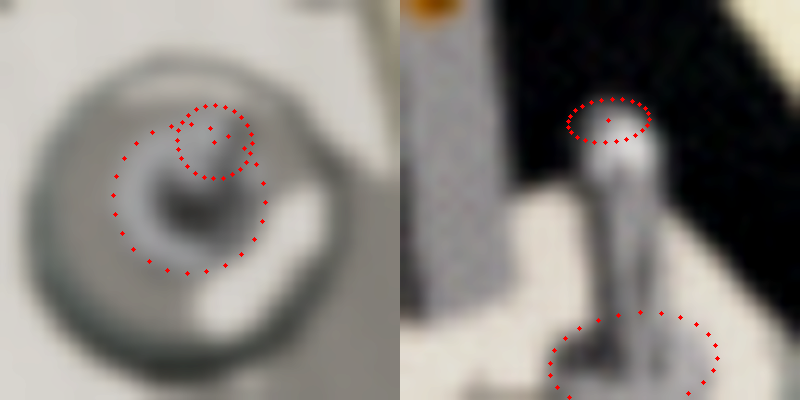

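View pics/z4.png

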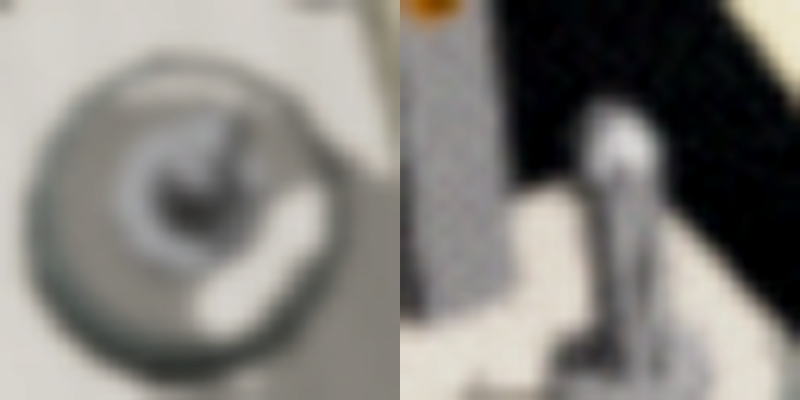

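Run:
```python
from h import *
t=dict(np.load('top_a.npz')); s=dict(np.load('scene_a.npz'))
print('top',onz(t,[[209.0,192.5]],.066),'scene',onz(s,[[350.5,210.4]],.066))
hsv=cv2.cvtColor(t['img'],cv2.COLOR_RGB2HSV)
m=(t['img'].min(2)>165).astype(np.uint8); m[:, :200]=0; m[:,219:]=0; m[:182]=0; m[204:]=0
cs,_=cv2.findContours(m,cv2.RETR_EXTERNAL,cv2.CHAIN_APPROX_NONE); c=max(cs,key=cv2.contourArea)
e=cv2.fitEllipse(c); print(e, onz(t,[e[0]],.066), e[1][0]/435*1.1)
ctr=(onz(t,[e[0]],.066)[0]*.5+onz(s,[[350.5,210.4]],.066)[0]*.5)[:2]
def crop(d,x0,y0,n,f,pts,st=(60,1.6)):
    im=cv2.resize(d['img'][y0:y0+n,x0:x0+n,::-1],None,fx=f,fy=f,interpolation=cv2.INTER_CUBIC)
    im=np.clip((im.astype(float)-st[0])*st[1],0,255).astype(np.uint8)
    for u,v in proj(d,pts): cv2.circle(im,(int((u-x0+.5)*f),int((v-y0+.5)*f)),1,(0,0,255),-1)
    return im
P=[]
for z,r in((.036,.035),(.066,.022),(.046,.0285),(0,.035)):
    for a in np.deg2rad(np.arange(0,360,15)): P.append([ctr[0]+r*np.cos(a),ctr[1]+r*np.sin(a),z])
print(ctr)
cv2.imwrite('pics/z5.png',np.vstack([np.hstack([crop(t,195,178,30,10,P),crop(s,334,202,36,8.34,P)[:300,:300]]),np.hstack([crop(t,195,178,30,10,P[:0]+[[0,0,0]],(90,3)),crop(s,334,202,36,8.34,[[0,0,0]],(60,2))[:300,:300]])]))
```

```text
top [[0.56690025 0.16543679 0.066     ]] scene [[0.56780291 0.16567935 0.066     ]]
((208.80409240722656, 192.56109619140625), (14.408441543579102, 15.293451309204102), 78.59203338623047) [[0.56669978 0.16596504 0.066     ]] 0.03643513953548739
[0.56725134 0.16582219]
```

View pics/z5.png

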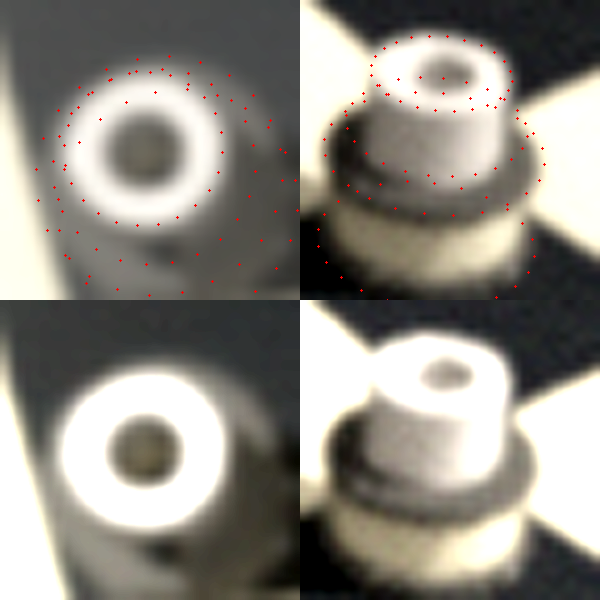

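Run:
```python
from h import *
t=dict(np.load('top_a.npz')); s=dict(np.load('scene_a.npz'))
for d in(t,s):
    R=d['camera_from_world'][:3,:3]; print('cam',-R.T@d['camera_from_world'][:3,3])
for z in(.036,.046):
    w=onz(t,[[195+170/10-.5,178+240/10-.5]],z)[0]; dd=w[:2]-[.567,.166]; print(z,dd,np.linalg.norm(dd),np.rad2deg(np.arctan2(dd[1],dd[0])))
# local intensity unwrapped on cylinder r .0285 z .046 and r .022
L=t['img'].astype(int)
for a in range(0,360,15):
    P=[[.567+r*np.cos(np.deg2rad(a)),.166+r*np.sin(np.deg2rad(a)),z] for r,z in((.025,.046),(.0275,.046),(.03,.036),(.033,.036))]
    u=np.round(proj(t,P)).astype(int); v=np.round(proj(s,P)).astype(int)
    print(a,[L[y,x].tolist() for x,y in u],[s['img'][y,x].tolist() for x,y in v])
from scipy.spatial.transform import Rotation as Ro
print(Ro.from_rotvec(ctrl.get_state()['tool_rot']).as_matrix().round(3))
```

```text
cam [ 0.27310919 -0.03406831  1.23715151]
cam [ 1.32369165 -0.2373675   0.61071894]
0.036 [-0.01847609 -0.0046385 ] 0.019049453341871473 -165.90691810650048
0.046 [-0.02076901 -0.00626552] 0.02169351801649924 -163.2126741040988
0 [[206, 203, 197], [172, 170, 164], [172, 170, 164], [138, 137, 133]] [[203, 196, 189], [203, 196, 189], [124, 120, 115], [124, 120, 115]]
15 [[206, 203, 197], [168, 166, 161], [168, 166, 161], [132, 131, 129]] [[209, 201, 193], [181, 176, 168], [127, 121, 118], [138, 132, 126]]
30 [[212, 209, 203], [185, 182, 177], [185, 182, 177], [131, 130, 127]] [[159, 155, 147], [134, 130, 124], [129, 125, 119], [135, 132, 122]]
45 [[206, 202, 197], [176, 174, 169], [206, 202, 197], [153, 151, 148]] [[137, 134, 125], [134, 128, 121], [133, 127, 121], [148, 144, 134]]
60 [[215, 212, 207], [175, 173, 168], [193, 190, 186], [144, 143, 140]] [[141, 137, 130], [149, 144, 134], [141, 137, 128], [184, 179, 165]]
75 [[213, 210, 206], [174, 172, 169], [147, 146, 142], [126, 125, 123]] [[172, 167, 156], [210, 202, 184], [159, 154, 143], [209, 203, 185]]
90 [[181, 179, 174], [151, 
[... 1863 characters left out ...]
 [[134, 128, 122], [123, 118, 113], [98, 96, 93], [94, 92, 88]]
300 [[134, 132, 129], [133, 131, 127], [133, 131, 127], [126, 125, 122]] [[137, 133, 124], [133, 127, 123], [102, 99, 95], [103, 100, 96]]
315 [[141, 140, 137], [141, 140, 137], [136, 135, 131], [133, 131, 128]] [[145, 140, 134], [138, 133, 127], [120, 118, 112], [107, 105, 101]]
330 [[162, 161, 156], [144, 143, 139], [144, 143, 139], [130, 129, 127]] [[162, 157, 150], [162, 157, 150], [124, 122, 116], [107, 103, 98]]
345 [[180, 177, 172], [151, 149, 144], [138, 137, 133], [123, 123, 121]] [[186, 180, 170], [186, 180, 170], [123, 120, 114], [112, 111, 106]]
[[ 0.345 -0.001  0.939]
 [-0.939  0.002  0.345]
 [-0.002 -1.    -0.   ]]
```

drive_tool(increments="-24 0 32 0 0; -24 0 32 0 0; -24 0 32 0 0; -24 0 32 0 0; -24 0 32 0 0; -24 0 32 0 0; -24 0 32 0 0; -24 0 32 0 0; -24 0 32 0 0; -24 0 32 0 0; -24 0 32 0 0; -24 0 32 0 0; -24 0 32 0 0; -24 0 32 0 0; 0 0 0 9 0; 0 0 0 9 0; 0 0 0 9 0; 0 0 0 9 0", squeeze=10)

```text
time: 2.35
position: [0.5284, -0.1403, 0.1833]
tool_rot: [-1.063, 1.414, -1.413]
ft_force: [-0.1, -0.5, -0.7]
grip_width: 1.0
```

```bash
cat >> h.py <<'E'
from scipy.spatial.transform import Rotation as Ro
def st(goal=None,ang=None):
    s=ctrl.get_state(); R=Ro.from_rotvec(s['tool_rot']).as_matrix(); a=np.rad2deg(np.arctan2(R[1,0],R[0,0]))
    print('t',s['time'],'p',s['position'].round(4),'ang',a.round(2),'tilt',R[2].round(3),'F',s['ft_force'].round(1),'T',s['torque'].round(2),'w mm',round(s['grip_width']*87,2),'q',s['joint_positions'].round(2))
    if goal is not None:
        print('shift mm tool axes',(R.T@(np.array(goal)-s['position'])*1000).round(1))
    if ang is not None: print('yaw needed',a-ang)
E
python3 -c "
from h import *
st([.531,-.1375,.184],-106.5)"
```

```text
t 2.35 p [ 0.5284 -0.1403  0.1833] ang -106.13 tilt [ 0.    -1.    -0.001] F [-0.1 -0.5 -0.7] T [0.03 0.04 0.01] w mm 87.0 q [ 0.63  0.13 -0.45  1.7   0.06  1.33 -1.69]
shift mm tool axes [-3.4 -0.7  1.8]
yaw needed 0.36780864393942636
```

drive_tool(increments="-3.4 0 1.8 0 0; 0 0 0 -10.5 0; 0 0 0 -10.5 0; 0 0 0 -10.5 0; 0 0 0 -10.5 0; 0 0 0 -10.5 0; 0 0 0 -10.5 0; 0 0 0 -10.5 0; 0 0 0 -10.5 0; 0 0 0 -10.5 0; 0 0 0 -10.5 0; 0 0 0 -10.5 0; 0 0 0 -10.5 0; 0 0 0 -10.5 0; 0 0 0 -10.5 0; 0 0 0 -10.5 0; 0 0 0 -10.5 0; 0 0 0 -10.5 0; 0 0 0 0 0")

```text
time: 4.72
position: [0.5314, -0.1374, 0.1836]
tool_rot: [-1.337, -0.984, 0.984]
ft_force: [0.6, 0.1, -0.0]
grip_width: 1.003
```

```bash
python3 -c "
from h import *
st([.531,-.1375,.075],73.5)
for n in ('scene','top'): snap(n,'b')
a=cv2.imread('pics/scene_b.png'); b=cv2.imread('pics/top_b.png')
cv2.imwrite('pics/z6.png',np.hstack([cv2.resize(a[140:280,170:310],(400,400)),cv2.resize(b[140:280,240:380],(400,400))]))
"
```

```text
t 4.725 p [ 0.5314 -0.1374  0.1836] ang 72.69 tilt [ 0. -1.  0.] F [ 0.6  0.1 -0. ] T [ 0.06 -0.15 -0.03] w mm 87.23 q [ 0.83  0.16 -0.68  1.68  0.1   1.34  1.39]
shift mm tool axes [ -0.2 108.6   0.3]
yaw needed -0.8105589310907249
```

View pics/z6.png

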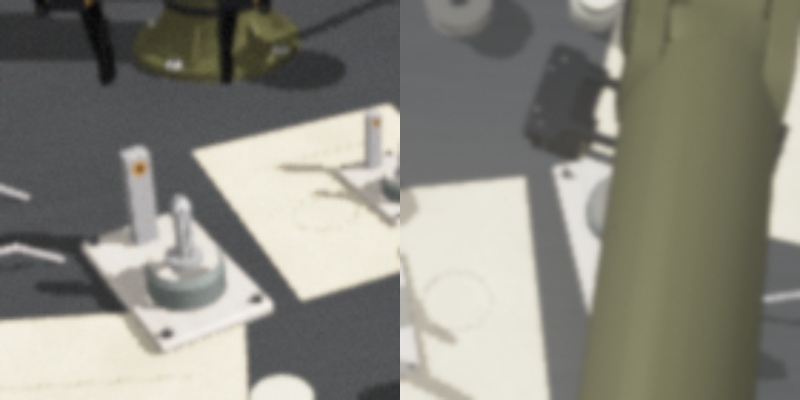

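The fingers straddle the shaft in the scene view, so I'll lower and close.

drive_tool(increments="0 30 0 0 0; 0 30 0 0 0; 0 30 0 0 0; 0 18 0 0 0; 0 0 0 0 60; 0 0 0 0 120; 0 0 0 0 180; 0 0 0 0 255; 0 0 0 0 255; 0 0 0 0 255; 0 0 0 0 255; 0 0 0 0 255; 0 0 0 0 255", squeeze=15)

```text
time: 6.45
position: [0.5314, -0.1376, 0.0757]
tool_rot: [-1.337, -0.983, 0.983]
ft_force: [-0.1, 0.2, 0.9]
grip_width: 0.065
```

```bash
python3 -c "
from h import *
st([.531,-.1375,.075],16.2)
a=snap('scene','c')['img'][:,:,::-1]
cv2.imwrite('pics/z7.png',cv2.resize(a[140:280,170:310],(700,600),interpolation=2))
"
```

```text
t 6.45 p [ 0.5314 -0.1376  0.0757] ang 72.66 tilt [-0. -1.  0.] F [-0.1  0.2  0.9] T [ 0.06 -0.15  0.01] w mm 5.63 q [ 0.8   0.25 -0.67  1.82  0.17  1.13  1.34]
shift mm tool axes [0.  0.7 0.4]
yaw needed 56.45860132558556
```

View pics/z7.png

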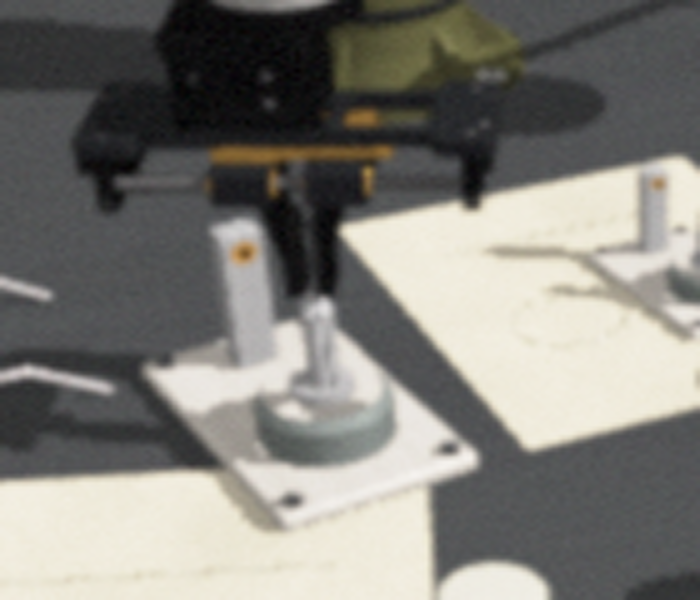

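```bash
python3 -c "
from h import *
st()
d=dict(np.load('scene_c.npz')); im=cv2.resize(d['img'][190:250,200:270,::-1],None,fx=10,fy=10,interpolation=2)
p=np.array([.5314,-.1376,.0757])
for z,c in((0,(0,0,255)),(.0187,(0,255,0)),(.07,(255,0,0))):
    u=(proj(d,p+[0,0,z])[0]-[200,190]+.5)*10; print(u); cv2.circle(im,tuple(u.astype(int)),4,c,-1)
cv2.imwrite('pics/z8.png',im)
"
```

```text
t 6.5 p [ 0.5314 -0.1376  0.0757] ang 72.66 tilt [-0. -1.  0.] F [ 0.3 -0.2 -0.4] T [ 0.04 -0.12 -0.02] w mm 3.6 q [ 0.8   0.25 -0.67  1.82  0.17  1.13  1.34]
[342.47849585 304.97633773]
[336.08731309 242.6888654 ]
[317.83759338  64.82993799]
```

View pics/z8.png

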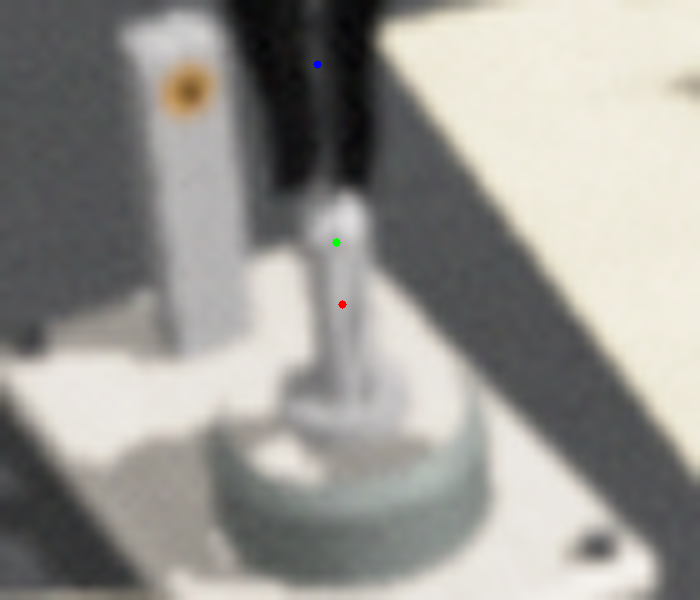

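```bash
python3 -c "
from h import *
st()
s=dict(np.load('scene_b.npz')); 
for off in (.0435,.0585,-.0435,-.0585):
  a=np.deg2rad(72.7); print(off,proj(s,[.5314+off*np.cos(a),-.1374+off*np.sin(a),.1836]))
a=dict(np.load('scene_a.npz'))
e=np.deg2rad(-69.8); print([proj(a,[.2237+o*np.cos(e),-.6096+o*np.sin(e),.1827]).round(0) for o in(-.05,.05)])
d=snap('scene','d'); snap('top','d')
cv2.imwrite('pics/z9.png',np.hstack([cv2.resize(a['img'][80:160,0:80,::-1],(400,400)),cv2.resize(s['img'][130:250,170:290,::-1],(400,400),interpolation=2)]))
"
```

```text
t 6.5 p [ 0.5314 -0.1376  0.0757] ang 72.66 tilt [-0. -1.  0.] F [ 0.3 -0.2 -0.4] T [ 0.04 -0.12 -0.02] w mm 3.6 q [ 0.8   0.25 -0.67  1.82  0.17  1.13  1.34]
0.0435 [[248.37495442 181.97270891]]
0.0585 [[254.73675861 181.9183374 ]]
-0.0435 [[211.55320491 182.28740797]]
-0.0585 [[205.21782257 182.34155366]]
[array([[ 59., 152.]]), array([[ 18., 162.]])]
```

View pics/z9.png

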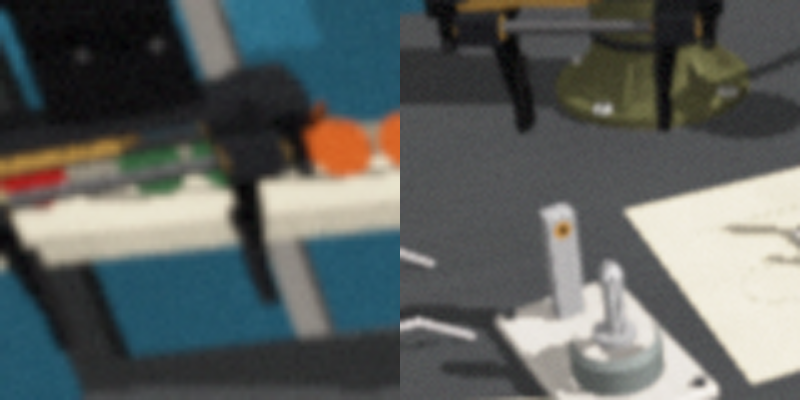

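View pics/top_d.png

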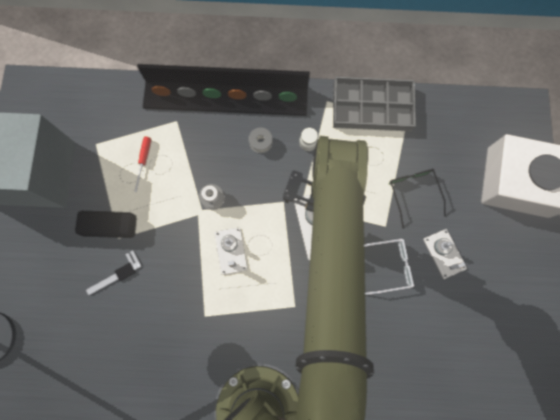

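View pics/scene_d.png

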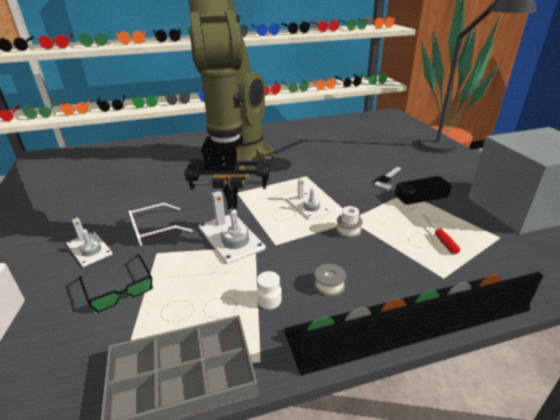

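```bash
python3 -c "
from h import *
d=dict(np.load('top_d.npz')); s=dict(np.load('scene_d.npz'))
a=np.deg2rad(72.66); ux=np.array([np.cos(a),np.sin(a),0]); uz=np.array([-ux[1],ux[0],0]); p=np.array([.5314,-.1376,.0757])
for dz in (.07,.1,.13):
  P=[p+ux*.095*i+uz*.0375*j+[0,0,dz] for i in(1,-1) for j in(1,-1)]
  print(dz,'top',proj(d,P).round(0).tolist(),'scene',proj(s,P).round(0).tolist())
cv2.imwrite('pics/z10.png',np.hstack([cv2.resize(d['img'][160:230,270:340,::-1],(400,400),interpolation=2),cv2.resize(s['img'][130:230,180:280,::-1],(400,400),interpolation=2)]))
"
```

```text
0.07 top [[281.0, 205.0], [291.0, 178.0], [351.0, 230.0], [360.0, 203.0]] scene [[271.0, 188.0], [270.0, 204.0], [195.0, 189.0], [189.0, 205.0]]
0.1 top [[281.0, 202.0], [291.0, 175.0], [353.0, 228.0], [363.0, 200.0]] scene [[271.0, 177.0], [270.0, 193.0], [194.0, 178.0], [187.0, 193.0]]
0.13 top [[281.0, 199.0], [292.0, 171.0], [356.0, 225.0], [365.0, 197.0]] scene [[270.0, 166.0], [269.0, 181.0], [192.0, 167.0], [185.0, 182.0]]
```

View pics/z10.png

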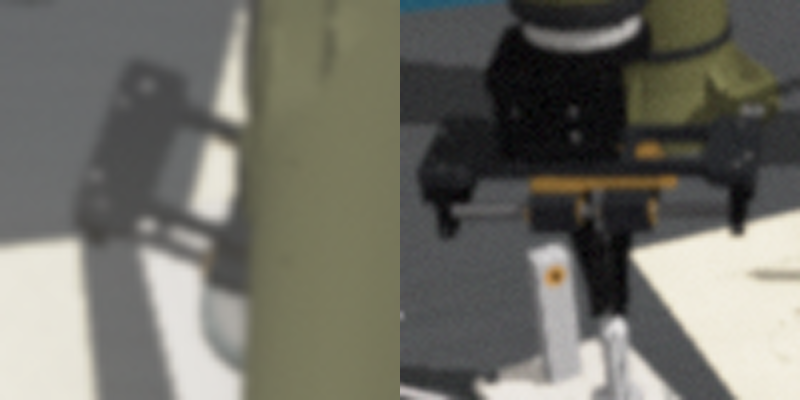

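The closed fingertips image at scene (232,208), but the reported TCP projects to (234,220). The gripper body in both views agrees: xy is right, but the real fingertips are about 36–40 mm higher than reported. The fingers closed above the shaft's end. I'll open, descend about 36 mm, and close again.

drive_tool(increments="0 -10 0 0 120; 0 0 0 0 60; 0 0 0 0 60; 0 0 0 0 60; 0 0 0 0 60; 0 15 0 0 60; 0 15 0 0 60; 0 10 0 0 60; 0 6 0 0 60; 0 0 0 0 60")

```text
time: 7.85
position: [0.5311, -0.1375, 0.0391]
tool_rot: [-1.336, -0.983, 0.984]
ft_force: [0.4, 0.5, 0.5]
grip_width: 0.761
```

```bash
python3 -c "
from h import *
st([.531,-.1375,.075],16.2)
a=snap('scene','e')['img'][:,:,::-1]
cv2.imwrite('pics/z11.png',cv2.resize(a[160:250,190:290],(800,600),interpolation=2)[:, :700])
"
```

```text
t 7.85 p [ 0.5311 -0.1375  0.0391] ang 72.66 tilt [ 0.    -1.     0.001] F [0.4 0.5 0.5] T [ 0.06 -0.18  0.04] w mm 66.2 q [ 0.79  0.29 -0.66  1.85  0.2   1.07  1.31]
shift mm tool axes [ -0.  -35.9   0.1]
yaw needed 56.461182190429795
```

View pics/z11.png

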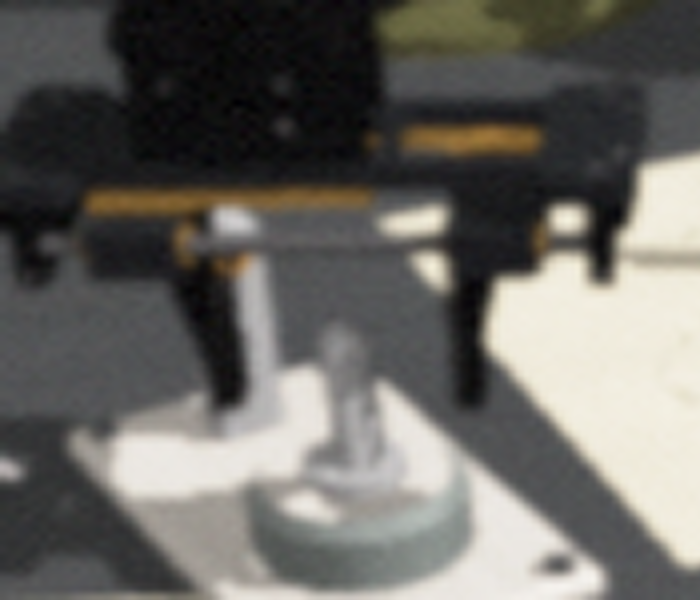

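Fingertips now sit level with mid-shaft, rows 405 against 330–480 for the shaft. Closing.

drive_tool(increments="0 0 0 0 120; 0 0 0 0 180; 0 0 0 0 220; 0 0 0 0 255; 0 0 0 0 255; 0 0 0 0 255; 0 0 0 0 255; 0 0 0 0 255; 0 0 0 0 255; 0 0 0 0 255", squeeze=20)

```text
time: 9.15
position: [0.5313, -0.1379, 0.0398]
tool_rot: [-1.338, -0.983, 0.984]
ft_force: [-1.0, -1.1, -0.1]
grip_width: 0.189
```

```bash
python3 -c "
from h import *
st([.531,-.1375,.075],16.2)
a=snap('scene','f')['img'][:,:,::-1]
cv2.imwrite('pics/z12.png',cv2.resize(a[160:250,190:290],(800,600),interpolation=2)[:, :700])
"
```

```text
t 9.15 p [ 0.5313 -0.1379  0.0398] ang 72.65 tilt [-0. -1. -0.] F [-1.  -1.1 -0.1] T [-0.17 -0.02  0.07] w mm 16.43 q [ 0.79  0.29 -0.66  1.85  0.2   1.07  1.31]
shift mm tool axes [  0.3 -35.2   0.4]
yaw needed 56.451300592851254
```

View pics/z12.png

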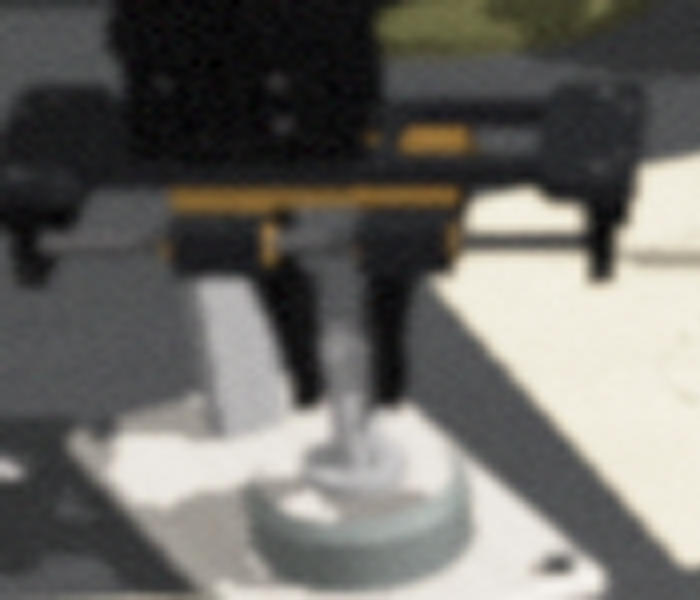

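The gap is 16.4 mm, so a finger is on the flat. Now I'll turn it towards the post.

drive_tool(increments="0 0 -0.3 7 255; 0 0 -0.3 7 255; 0 0 -0.3 7 255; 0 0 -0.3 7 255; 0 0 -0.3 7 255; 0 0 -0.3 7 255; 0 0 -0.2 7 255; 0 0 -0.2 7.4 255; 0 0 0 0 255; 0 0 0 0 255; 0 0 0 0 255")

```text
time: 10.58
position: [0.5329, -0.1381, 0.0397]
tool_rot: [-1.558, -0.224, 0.224]
ft_force: [-0.9, 3.5, 2.5]
grip_width: 0.195
```

```bash
python3 -c "
from h import *
st([.531,-.1375,.038],16.2)
a=snap('scene','g')['img'][:,:,::-1]
cv2.imwrite('pics/z13.png',cv2.resize(a[160:250,190:290],(800,600),interpolation=2)[:, :700])
"
```

```text
t 10.575 p [ 0.5329 -0.1381  0.0397] ang 16.34 tilt [-0.    -1.     0.001] F [-0.9  3.5  2.5] T [ 0.67  0.22 -0.09] w mm 16.94 q [ 0.66  0.27 -0.52  1.85  0.15  1.06  0.37]
shift mm tool axes [-1.7  1.7  1.2]
yaw needed 0.14462960172469508
```

View pics/z13.png

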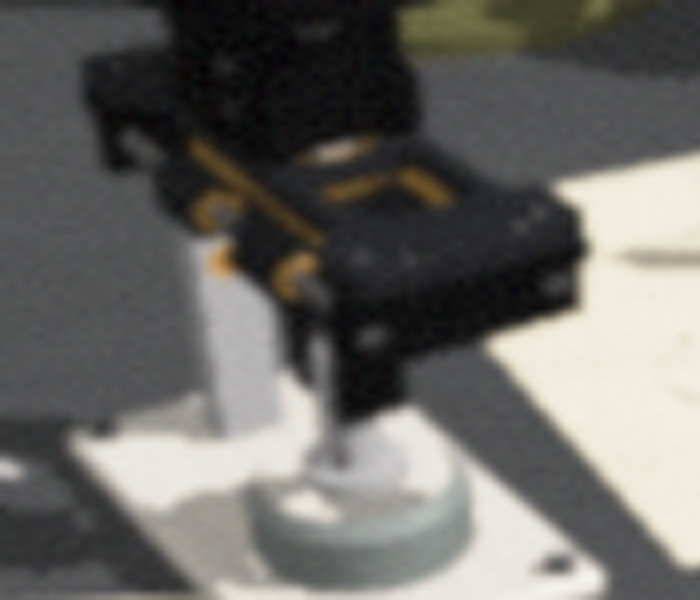

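drive_tool(increments="0 0 0 0 200; 0 0 0 0 150; 0 0 0 0 100; 0 0 0 0 60; 0 0 0 0 60; 0 -15 0 0 60; 0 -25 0 0 60; 0 -25 0 0 30; 0 -25 0 9.1 0; 0 -25 0 9.1 0; 0 -25 0 9.1 0; 0 0 0 9.1 0; 0 0 0 9.1 0; 0 0 0 9.1 0; 0 0 0 9.1 0; 0 0 0 9.1 0; 0 0 0 9.1 0; 0 0 0 9.4 0")

```text
time: 12.88
position: [0.5333, -0.1389, 0.181]
tool_rot: [-1.319, 1.017, -1.02]
ft_force: [-0.2, -0.4, 0.3]
grip_width: 1.002
```

```bash
python3 -c "
from h import *
st([.567,.166,.18],-75)
d=snap('scene','i');a=d['img'][:,:,::-1]
im=cv2.resize(a[195:250,205:275],None,fx=10,fy=10,interpolation=2)
ax=[.5312,-.139]
for z in(.05,.108):
  u=(proj(d,[*ax,z])[0]-[205,195]+.5)*10; cv2.circle(im,tuple(u.astype(int)),4,(0,0,255),-1)
cv2.imwrite('pics/z14.png',im)
"
```

```text
t 12.875 p [ 0.5333 -0.1389  0.181 ] ang -75.33 tilt [ 0.001 -1.     0.001] F [-0.2 -0.4  0.3] T [-0.02  0.    0.01] w mm 87.21 q [ 0.58  0.13 -0.41  1.69  0.06  1.33 -1.15]
shift mm tool axes [-286.4    0.9  109.8]
yaw needed -0.3319498115013175
```

View pics/z14.png

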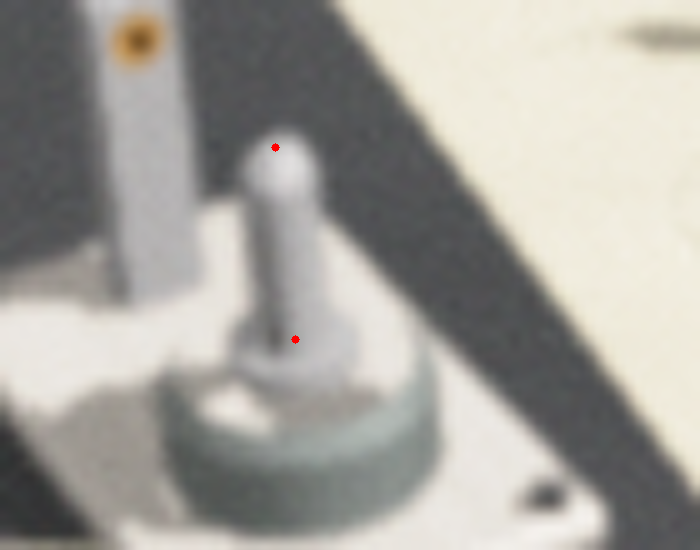

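drive_tool(increments="-31.8 0 12.2 0 0; -31.8 0 12.2 0 0; -31.8 0 12.2 0 0; -31.8 0 12.2 0 0; -31.8 0 12.2 0 0; -31.8 0 12.2 0 0; -31.8 0 12.2 0 0; -31.8 0 12.2 0 0; -32 0 12.2 0 0; 0 25 0 0 0; 0 25 0 0 0; 0 25 0 0 0; 0 25 0 0 0; 0 10 0 0 0; 0 0 0 0 0")

```text
time: 14.8
position: [0.5651, 0.166, 0.0699]
tool_rot: [-1.322, 1.014, -1.014]
ft_force: [-0.1, -0.2, -0.4]
grip_width: 0.999
```

```bash
python3 -c "
from h import *
st([.567,.166,.005],-75)
d=snap('scene','j');a=d['img'][:,:,::-1]
t=snap('top','j')['img'][:,:,::-1]
cv2.imwrite('pics/z15.png',np.hstack([cv2.resize(a[150:250,300:400],(400,400),interpolation=2),cv2.resize(t[150:240,165:255],(400,400),interpolation=2)]))
"
```

```text
t 14.8 p [0.5651 0.166  0.0699] ang -74.99 tilt [-0. -1. -0.] F [-0.1 -0.2 -0.4] T [ 0.08 -0.01  0.05] w mm 86.9 q [ 0.18  0.33 -0.61  1.73  0.21  1.15 -1.8 ]
shift mm tool axes [ 0.5 64.9  1.9]
yaw needed 0.009945953320936951
```

View pics/z15.png

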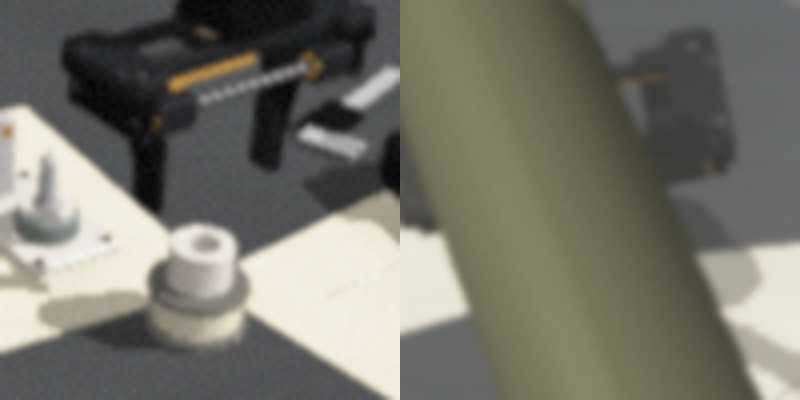

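drive_tool(increments="0.5 20 1.9 0 0; 0 20 0 0 0; 0 12 0 0 0; 0 8 0 0 0; 0 0 0 0 0")

```text
time: 15.52
position: [0.5666, 0.166, 0.0089]
tool_rot: [-1.323, 1.016, -1.014]
ft_force: [0.7, 0.3, -0.2]
grip_width: 1.002
```

```bash
python3 -c "
from h import *
st([.567,.166,.005],-75)
d=snap('scene','k');a=d['img'][:,:,::-1]
cv2.imwrite('pics/z16.png',cv2.resize(a[170:250,300:400],(800,600),interpolation=2))
"
```

```text
t 15.525 p [0.5666 0.166  0.0089] ang -75.03 tilt [-0.    -1.    -0.001] F [ 0.7  0.3 -0.2] T [ 0.03  0.01 -0.02] w mm 87.21 q [ 0.16  0.41 -0.59  1.77  0.26  1.04 -1.83]
shift mm tool axes [0.1 3.9 0.4]
yaw needed -0.030629960408532497
```

View pics/z16.png

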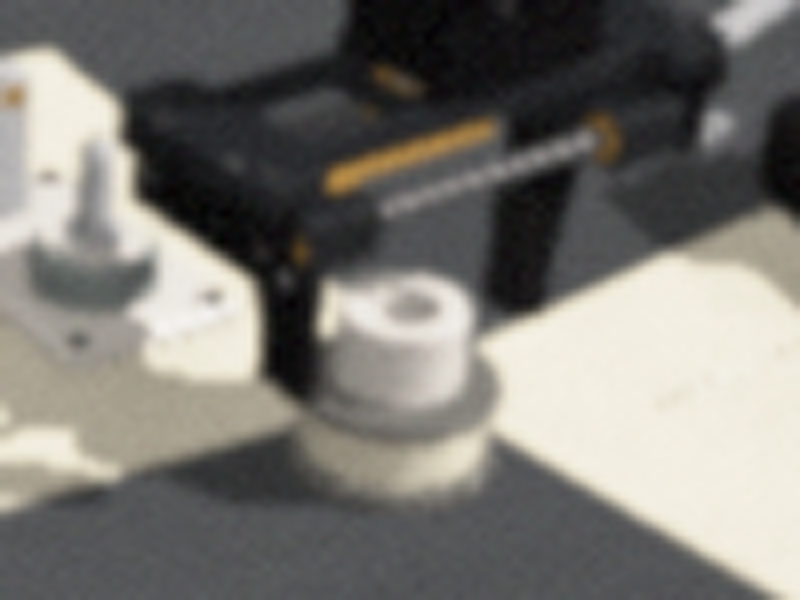

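drive_tool(increments="0 5 0 0 0; 0 0 0 0 40; 0 0 0 0 80; 0 0 0 0 110; 0 0 0 0 140; 0 0 0 0 255; 0 0 0 0 255; 0 0 0 0 255; 0 0 0 0 255", squeeze=30)

```text
time: 16.7
position: [0.5672, 0.1658, 0.0048]
tool_rot: [-1.322, 1.015, -1.015]
ft_force: [-0.5, -1.1, 0.8]
grip_width: 0.5
```

drive_tool(increments="0 -20 0 0 255; 0 -25 0 0 255; 0 -25 0 0 255; 0 -25 0 0 255; 0 -25 0 0 255; 0 -25 0 0 255; 0 0 0 0 255")

```text
time: 17.58
position: [0.5686, 0.1671, 0.1526]
tool_rot: [-1.318, 1.011, -1.016]
ft_force: [0.5, -0.9, -2.8]
grip_width: 0.497
```

```bash
python3 -c "
from h import *
st([.567,.166,.15],-75)
d=snap('scene','l');a=d['img'][:,:,::-1]
t=snap('top','l')['img'][:,:,::-1]
cv2.imwrite('pics/z17.png',np.hstack([cv2.resize(a[120:220,300:400],(400,400),interpolation=2),cv2.resize(t[140:230,165:255],(400,400),interpolation=2)]))
"
```

```text
t 17.575 p [0.5686 0.1671 0.1526] ang -75.02 tilt [ 0.    -1.     0.005] F [ 0.5 -0.9 -2.8] T [ 0.01  0.04 -0.07] w mm 43.21 q [ 0.2   0.27 -0.63  1.63  0.16  1.29 -1.76]
shift mm tool axes [ 0.7  2.6 -1.8]
yaw needed -0.017054938781342344
```

View pics/z17.png

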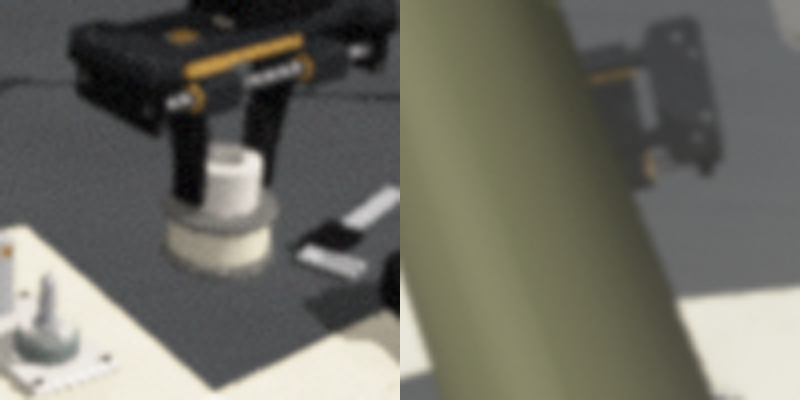

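drive_tool(increments="0 0 0 -10 255; 0 0 0 -10 255; 0 0 0 -10 255; 0 0 0 -10 255; 0 0 0 -10 255; 0 0 0 -10 255; 0 0 0 -10 255; 0 0 0 -10 255; 0 0 0 -10 255; 0 0 0 -10 255; 0 0 0 0 255; 0 0 0 0 255")

```text
time: 19.18
position: [0.5666, 0.1658, 0.1489]
tool_rot: [-1.544, -0.338, 0.34]
ft_force: [0.8, 0.5, -2.8]
grip_width: 0.498
```

```bash
python3 -c "
from h import *
st([.567,.166,.15],25)
d=snap('scene','m');a=d['img'][:,:,::-1]
cv2.imwrite('pics/z18.png',cv2.resize(a[130:210,310:390],(600,600),interpolation=2))
"
```

```text
t 19.175 p [0.5666 0.1658 0.1489] ang 24.79 tilt [-0.001 -1.     0.   ] F [ 0.8  0.5 -2.8] T [ 0.03 -0.11 -0.02] w mm 43.34 q [ 0.4   0.33 -0.88  1.63  0.26  1.31 -0.09]
shift mm tool axes [ 0.4 -1.1  0. ]
yaw needed -0.20717985170420405
```

View pics/z18.png

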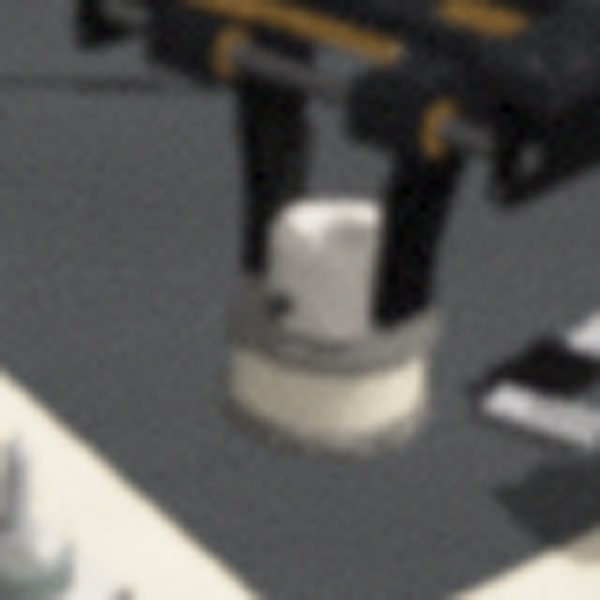

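```bash
python3 -c "
from h import *
s=dict(np.load('scene_m.npz'))
for a in range(240,325,5):
  c,n=np.cos(np.deg2rad(a)),np.sin(np.deg2rad(a))
  P=[[.5668+r*c,.1658+r*n,.190] for r in(.022,.0285)]
  print(a,((proj(s,P)-[310,130]+.5)*7.5).round(0).tolist())
print(((proj(s,[[.5668,.1658,.21],[.5668,.1658,.144]])-[310,130]+.5)*7.5))
# darkness in collar region
im=s['img'].mean(2); print(im[162:180,338:366].astype(int))
"
```

```text
240 [[269.0, 281.0], [249.0, 280.0]]
245 [[269.0, 284.0], [249.0, 283.0]]
250 [[269.0, 286.0], [249.0, 286.0]]
255 [[270.0, 289.0], [250.0, 290.0]]
260 [[271.0, 292.0], [251.0, 293.0]]
265 [[273.0, 294.0], [254.0, 296.0]]
270 [[275.0, 297.0], [257.0, 300.0]]
275 [[278.0, 299.0], [260.0, 303.0]]
280 [[281.0, 302.0], [264.0, 306.0]]
285 [[284.0, 304.0], [269.0, 309.0]]
290 [[288.0, 306.0], [274.0, 312.0]]
295 [[293.0, 308.0], [280.0, 315.0]]
300 [[298.0, 310.0], [286.0, 317.0]]
305 [[303.0, 312.0], [293.0, 319.0]]
310 [[308.0, 313.0], [299.0, 321.0]]
315 [[314.0, 315.0], [307.0, 323.0]]
320 [[319.0, 316.0], [314.0, 324.0]]
[[341.8185688  231.7179761 ]
 [324.9662729  410.35240855]]
[[ 83  83  83  78  49  26  24  54 110 138 152 158 163 175 179 166 156 149
  145 143 143 136  92  40  16   8  14  12]
 [ 87  83  85  75  50  27  22  56 103 129 143 148 154 161 164 160 157 155
  150 150 149 131  79  33  17  11  13   6]
 [ 85  84  84  77  44  23  25  59 101 126 134 144 150 151 153 154 157 159
  155 156 150 122  71  29  15  15  12  15]
 [ 82  88  84  78  52  31  31  60 105 127 135 139 142 143 145
[... 994 characters left out ...]
 86  83  75  74  77  78  78  78  80  86  98 103 111 120 128 133 144 148
  144 142 135 116 102  97 100 115 122 128]
 [ 86  84  77  79  73  81  76  78  80  82  89  93  94  97 104 112 115 118
  122 124 127 122 121 119 125 128 129 130]
 [ 87  87  89  92  91  90  83  79  83  94 101 103 100  93  87  92  93  98
  107 117 121 126 125 130 128 125 130 132]
 [ 87  88  91 108 114 113 103  95  84  91  94 100  99  96  97 100  99 107
  115 118 122 123 125 126 125 126 136 145]
 [ 86  83  94 110 123 127 124 115 110  99  96  97  91  95  98 103 104 107
  110 110 114 116 118 121 132 138 162 175]
 [ 85  82  88 110 126 130 135 137 126 121 116 113 112 105 101 101 102 105
  103 109 116 126 138 146 164 180 197 196]]
```

The screw head is visible at zoom (279,305), an angle of about 288° in the world. I'll turn it face-on to the camera to measure it better.

drive_tool(increments="0 0 0 -10 255; 0 0 0 -10 255; 0 0 0 -10 255; 0 0 0 -10 255; 0 0 0 0 255; 0 0 0 0 255")

```text
time: 19.98
position: [0.5671, 0.166, 0.1496]
tool_rot: [-1.386, -0.879, 0.879]
ft_force: [0.2, -0.0, -2.9]
grip_width: 0.498
```

```bash
python3 -c "
from h import *
st([.567,.166,.15],65)
s=snap('scene','n');a=s['img'][:,:,::-1]
cv2.imwrite('pics/z19.png',cv2.resize(a[130:210,310:390],(600,600),interpolation=2))
P0=ctrl.get_state()['position']
for a in range(305,350,5):
  c,n=np.cos(np.deg2rad(a)),np.sin(np.deg2rad(a))
  P=[[P0[0]+r*c,P0[1]+r*n,P0[2]+.041] for r in(.022,.0285)]
  print(a,proj(s,P).round(2).tolist())
c=np.deg2rad(62);print('collar edges',proj(s,[[P0[0]+k*.022*np.cos(c),P0[1]+k*.022*np.sin(c),P0[2]+.041] for k in(1,-1)]))
im=s['img'].mean(2); print(im[164:180,340:366].astype(int))
"
```

```text
t 19.975 p [0.5671 0.166  0.1496] ang 64.75 tilt [-0. -1.  0.] F [ 0.2 -0.  -2.9] T [ 0.02 -0.12 -0.04] w mm 43.34 q [ 0.48  0.37 -1.    1.62  0.32  1.32  0.56]
shift mm tool axes [-0.1 -0.4  0.1]
yaw needed -0.24908975786212295
305 [[350.02, 170.87], [348.66, 171.86]]
310 [[350.74, 171.07], [349.59, 172.12]]
315 [[351.48, 171.25], [350.56, 172.35]]
320 [[352.25, 171.39], [351.56, 172.54]]
325 [[353.04, 171.51], [352.59, 172.7]]
330 [[353.84, 171.6], [353.63, 172.81]]
335 [[354.65, 171.66], [354.69, 172.89]]
340 [[355.46, 171.68], [355.74, 172.92]]
345 [[356.26, 171.68], [356.78, 172.92]]
collar edges [[363.65005919 168.26424043]
 [345.50022662 166.93929152]]
[[ 82  76  50  23  26  47  95 120 134 139 143 150 150 154 152 154 154 158
  154 152 153 157 169 140  74  35]
 [ 85  80  48  24  22  51 100 123 133 134 140 143 143 148 149 152 151 152
  152 152 156 169 187 149  76  35]
 [ 84  75  47  26  24  54 102 126 131 135 140 143 143 147 147 150 149 153
  152 162 177 193 200 149  71  32]
 [ 81  75  46  25  27  60 104 126 134 135 137 139 146 147 151 149 151 153
  159 179 197 210 202 139  66  
[... 612 characters left out ...]
42 166 178
  186 197 200 186 147 129 127 128]
 [ 78  73  80  78  79  77  79  86  86  96 105 109 106 105 117 143 157 162
  167 172 172 156 134 128 129 128]
 [ 79  81  78  76  79  80  78  78  82  89  95 108 119 121 127 136 138 143
  144 140 139 135 128 127 127 129]
 [ 86  92  90  86  80  75  78  81  88  98 105 115 121 123 128 127 129 128
  128 127 127 126 125 130 132 129]
 [ 91  99 111 107 101  92  84  87  90  97 103 108 110 113 118 120 120 122
  122 121 121 123 125 130 142 148]
 [ 88 108 122 128 127 116 110 106  98  98  92  94 100 102 106 104 110 111
  113 116 117 122 136 153 175 183]
 [ 89 106 125 134 137 136 132 130 121 119 118 113 109 110 110 109 110 114
  119 126 135 147 175 195 207 202]]
```

View pics/z19.png

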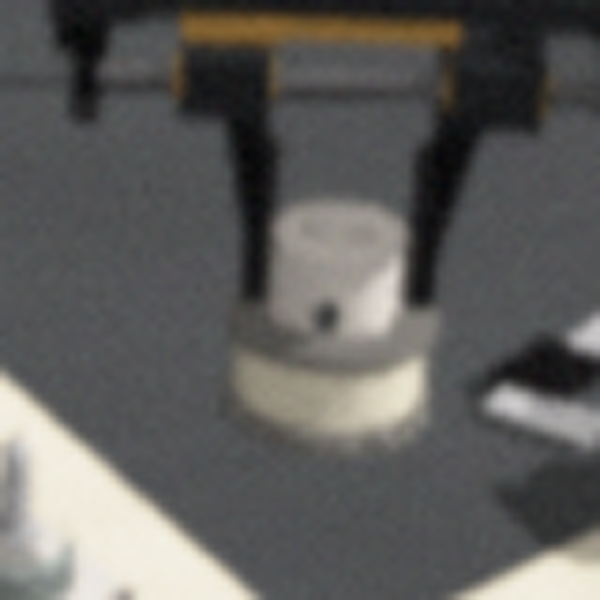

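Screw head centre is at px (353,171.7), 327°, so 262.5° relative to tool x. The tool angle must be about -66 for it to face the post. Turning back and moving over the shaft.

drive_tool(increments="0 0 0 10.1 255; 0 0 0 10.1 255; 0 0 0 10.1 255; 0 0 0 10.1 255; 0 0 0 10.1 255; 0 0 0 10.1 255; 0 0 0 10.1 255; 0 0 0 10.1 255; 0 0 0 10.1 255; 0 0 0 10.1 255; 0 0 0 10.1 255; 0 0 0 10.1 255; 0 0 0 9.8 255; 0 0 0 0 255")

```text
time: 21.78
position: [0.5671, 0.1662, 0.1498]
tool_rot: [-1.379, 0.895, -0.896]
ft_force: [0.9, 0.3, -2.2]
grip_width: 0.502
```

drive_tool(increments="13 0 -8 0 255; 26 0 -15 0 255; 26 0 -15 0 255; 26 0 -15 0 255; 26 0 -15 0 255; 26 0 -15 0 255; 26 0 -15 0 255; 26 0 -15 0 255; 26 0 -15 0 255; 26 0 -15 0 255; 13 0 -8 0 255; 0 0 0 0 255; 0 0 0 0 255")

```text
time: 23.4
position: [0.535, -0.1312, 0.1498]
tool_rot: [-1.378, 0.894, -0.894]
ft_force: [0.4, 0.7, -2.0]
grip_width: 0.5
```

```bash
python3 -c "
from h import *
st([.5312,-.139,.13],-66.2)
d=snap('scene','o');a=d['img'][:,:,::-1]
im=cv2.resize(a[160:250,190:290],(800,720),interpolation=2)[:600]
cv2.imwrite('pics/z20.png',im)
"
```

```text
t 23.4 p [ 0.535  -0.1312  0.1498] ang -65.92 tilt [-0.001 -1.     0.001] F [ 0.4  0.7 -2. ] T [ 0.07 -0.02  0.  ] w mm 43.54 q [ 0.6   0.16 -0.45  1.73  0.07  1.27 -1.01]
shift mm tool axes [ 5.6 19.8 -6.6]
yaw needed 0.2765815164807748
```

View pics/z20.png

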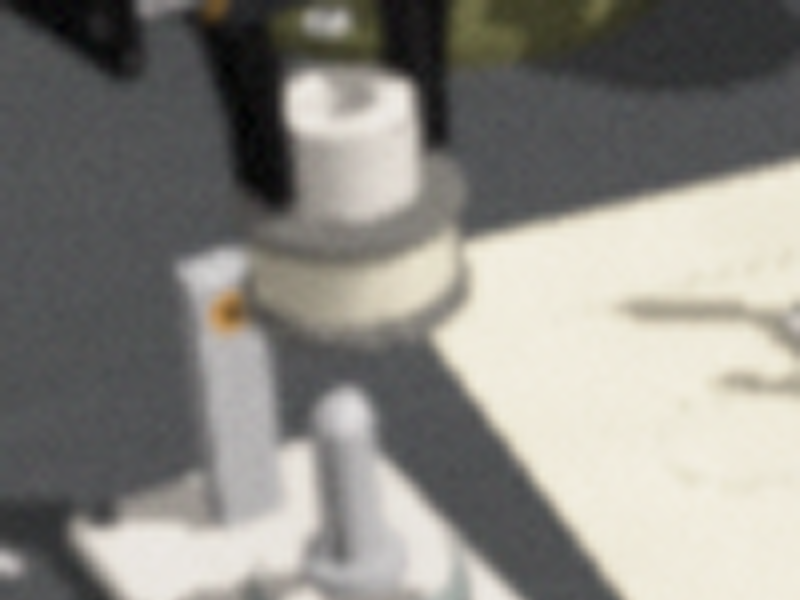

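```bash
python3 -c "
from h import *
d=dict(np.load('scene_o.npz')); im=d['img'].mean(2)
# felt band: saturation-based; 
for r in (193,194,195,196): print(r,im[r,215:254].astype(int))
for r in (212,214,216,219): print(r,im[r,224:244].astype(int))
print('collar'); 
for r in (177,179,181): print(r,im[r,220:250].astype(int))
P=ctrl.get_state()['position']
T=np.array(d['camera_from_world']); 
cx=T[0,:2]/np.linalg.norm(T[0,:2]); print('lateral dir',cx)
for z,rr in((.145+.018,.035),(.145+.051,.022)):
  for k in(-1,1): print(z,proj(d,[P[0]+k*rr*cx[0],P[1]+k*rr*cx[1],z]))
for z in(.108,.1,.09,.075):
  for k in(-1,1): print('shaft',z,proj(d,[.5312+k*.01*cx[0],-.139+k*.01*cx[1],z]))
"
```

```text
193 [198 199 201 202 194 165 136 131 131 132 131 130 129 126 124 126 129 130
 134 140 149 163 173 184 201 208 216 219 218 218 216 198 167 182 220 232
 233 232 233]
194 [202 209 204 197 180 143 119 126 131 131 132 136 138 141 139 142 143 151
 156 166 174 190 197 205 210 213 218 219 218 217 209 188 156 173 216 231
 234 231 232]
195 [194 199 195 180 156 119 107 130 131 135 136 138 140 139 141 149 152 160
 168 176 186 195 204 206 210 213 217 217 218 213 198 167 143 171 215 231
 233 232 232]
196 [181 179 172 159 139 110 102 127 138 135 136 136 139 143 145 148 154 163
 171 180 192 200 203 204 210 213 215 217 213 198 172 144 134 167 218 229
 233 231 232]
212 [136  96  82  84  99 133 162 182 203 215 213 199 158 111  89  83  83  80
  83  83]
214 [146 115 108 113 121 124 139 152 176 188 189 185 154 111  85  86  83  82
  80  85]
216 [181 193 206 212 195 150 122 126 146 165 177 180 168 141 103  91  85  77
  81  84]
219 [188 210 222 225 213 169 127 113 135 157 174 182 192 209 211 190 147 103
  84  82]
collar
177 [ 10  14   8  18  19  48  91 142 166 173 180 189 197 197 202 206 210 213
 214 215 214
[... 157 characters left out ...]
86  83]
181 [ 17  10  15   9  16  29  67 118 141 149 156 165 175 185 193 202 208 213
 215 217 215 202 163 130 126 125 117 106  93  86]
lateral dir [0.2863617  0.95812159]
0.16299999999999998 [[218.96267966 190.23173081]]
0.16299999999999998 [[248.32003447 189.8241296 ]]
0.19599999999999998 [[223.02780267 177.88317025]]
0.19599999999999998 [[241.84742385 177.61667331]]
shaft 0.108 [[228.00245297 209.26334899]]
shaft 0.108 [[236.11532285 209.15420405]]
shaft 0.1 [[228.30291142 211.98561455]]
shaft 0.1 [[236.37891109 211.87746078]]
shaft 0.09 [[228.67466084 215.3538028 ]]
shaft 0.09 [[236.70504134 215.24686913]]
shaft 0.075 [[229.22446646 220.33524661]]
shaft 0.075 [[237.18737643 220.23010472]]
```

drive_tool(increments="5.6 0 -6.6 0 255; 0 0 0 0 255; 0 10 0 0 255; 0 10 0 0 255; 0 10 0 0 255; 0 4 0 0 255; 0 0 0 0 255; 0 0 0 0 255")

```text
time: 24.45
position: [0.5313, -0.1407, 0.1161]
tool_rot: [-1.378, 0.895, -0.896]
ft_force: [0.1, -1.0, -3.0]
grip_width: 0.498
```

```bash
python3 -c "
from h import *
st([.5312,-.139,.0548],-66.2)
d=snap('scene','p');a=d['img'][:,:,::-1]
im=cv2.resize(a[160:250,190:290],(800,720),interpolation=2)[:600]
cv2.imwrite('pics/z21.png',im)
"
```

```text
t 24.45 p [ 0.5313 -0.1407  0.1161] ang -66.04 tilt [ 0.001 -1.     0.001] F [ 0.1 -1.  -3. ] T [-0.01 -0.01 -0.  ] w mm 43.33 q [ 0.61  0.18 -0.44  1.78  0.08  1.2  -1.01]
shift mm tool axes [-1.7 61.3  0.6]
yaw needed 0.16006674311242364
```

View pics/z21.png

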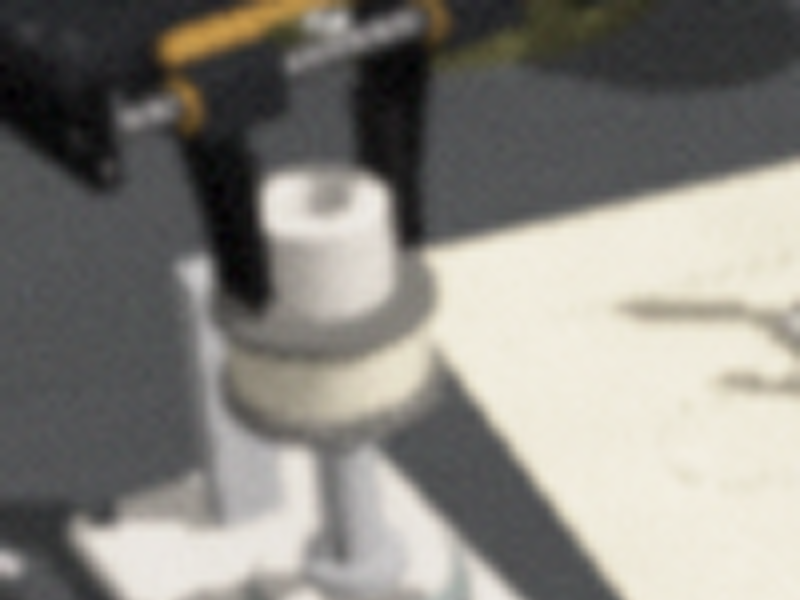

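drive_tool(increments="-1.7 0 0.6 0 255; 0 0 0 0 255; 0 5 0 0 255; 0 5 0 0 255; 0 5 0 0 255; 0 0 0 0 255")

```text
time: 25.25
position: [0.5303, -0.1388, 0.1]
tool_rot: [-1.379, 0.897, -0.895]
ft_force: [-0.7, 0.5, -2.5]
grip_width: 0.5
```

```bash
python3 -c "
from h import *
st([.5312,-.139,.0548],-66.2)
"
```

```text
t 25.25 p [ 0.5303 -0.1388  0.1   ] ang -66.04 tilt [-0.001 -1.    -0.001] F [-0.7  0.5 -2.5] T [-0.04 -0.02 -0.02] w mm 43.49 q [ 0.61  0.19 -0.44  1.8   0.09  1.17 -1.02]
shift mm tool axes [ 0.6 45.2  0.8]
yaw needed 0.15787246888932316
```

drive_tool(increments="0.5 5 0.6 0 255; 0 5 0 0 255; 0 5 0 0 255; 0 5 0 0 255; 0 4 0 0 255; 0 0 0 0 255")

```text
time: 26.0
position: [0.5313, -0.139, 0.0763]
tool_rot: [-1.379, 0.897, -0.895]
ft_force: [0.3, 0.6, -2.2]
grip_width: 0.499
```

```bash
python3 -c "
from h import *
st([.5312,-.139,.0548],-66.2)
"
```

```text
t 26.0 p [ 0.5313 -0.139   0.0763] ang -66.04 tilt [-0.    -1.    -0.001] F [ 0.3  0.6 -2.2] T [-0.04 -0.02  0.03] w mm 43.44 q [ 0.6   0.22 -0.44  1.82  0.1   1.13 -1.03]
shift mm tool axes [-0.1 21.5 -0. ]
yaw needed 0.15666597131476578
```

drive_tool(increments="0 3 0 0 255; 0 3 0 0 255; 0 3 0 0 255; 0 3 0 0 255; 0 0 0 0 255")

```text
time: 26.62
position: [0.5313, -0.139, 0.0644]
tool_rot: [-1.379, 0.896, -0.895]
ft_force: [0.3, -0.0, -2.7]
grip_width: 0.498
```

```bash
python3 -c "
from h import *
st([.5312,-.139,.0548],-66.2)
"
```

```text
t 26.625 p [ 0.5313 -0.139   0.0644] ang -66.04 tilt [-0.    -1.    -0.001] F [ 0.3 -0.  -2.7] T [-0.04  0.    0.04] w mm 43.36 q [ 0.6   0.23 -0.44  1.83  0.11  1.1  -1.03]
shift mm tool axes [-0.1  9.6 -0.1]
yaw needed 0.15603182275371807
```

drive_tool(increments="0 2 0 0 255; 0 2 0 0 255; 0 2 0 0 255; 0 2 0 0 255; 0 0 0 0 255")

```text
time: 27.25
position: [0.5314, -0.1391, 0.0565]
tool_rot: [-1.379, 0.896, -0.896]
ft_force: [0.7, 0.4, -2.3]
grip_width: 0.499
```

```bash
python3 -c "
from h import *
st([.5312,-.139,.0548],-66.2)
d=snap('scene','q');a=d['img'][:,:,::-1]
im=cv2.resize(a[160:250,190:290],(800,720),interpolation=2)[:600]
cv2.imwrite('pics/z22.png',im)
"
```

```text
t 27.25 p [ 0.5314 -0.1391  0.0565] ang -66.04 tilt [-0. -1. -0.] F [ 0.7  0.4 -2.3] T [ 0.03 -0.01 -0.01] w mm 43.37 q [ 0.6   0.24 -0.44  1.84  0.11  1.09 -1.04]
shift mm tool axes [-0.2  1.7 -0.2]
yaw needed 0.15826955735663262
```

View pics/z22.png

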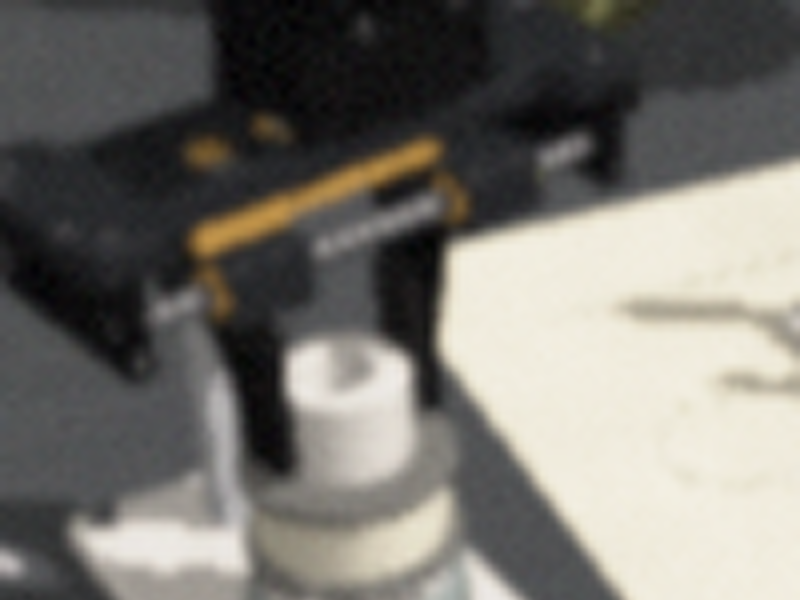

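drive_tool(increments="0 1 0 0 255; 0 1 0 0 255; 0 1 0 0 255; 0 0 0 0 255", squeeze=50)

```text
time: 27.8
position: [0.5318, -0.1391, 0.0547]
tool_rot: [-1.379, 0.896, -0.896]
ft_force: [-2.2, 0.1, 4.6]
grip_width: 0.493
```

```bash
python3 -c "
from h import *
st([.5312,-.139,.0548],-66.2)
"
```

```text
t 27.8 p [ 0.5318 -0.1391  0.0547] ang -66.04 tilt [ 0. -1.  0.] F [-2.2  0.1  4.6] T [0.18 0.64 0.01] w mm 42.89 q [ 0.6   0.24 -0.44  1.84  0.12  1.08 -1.04]
shift mm tool axes [-0.3 -0.1 -0.5]
yaw needed 0.16001126909587526
```

drive_tool(increments="0 1 0 0 255; 0 1 0 0 255; 0 0 0 0 255; 0 0 0 0 255")

```text
time: 28.3
position: [0.5321, -0.1391, 0.0546]
tool_rot: [-1.379, 0.895, -0.897]
ft_force: [-7.2, 0.8, 16.2]
grip_width: 0.494
```

```bash
python3 -c "
from h import *
st([.5312,-.139,.0548],-66.2)
"
```

```text
t 28.3 p [ 0.5321 -0.1391  0.0546] ang -66.04 tilt [ 0.001 -1.     0.   ] F [-7.2  0.8 16.2] T [ 0.49  1.66 -0.01] w mm 42.94 q [ 0.6   0.24 -0.44  1.84  0.12  1.08 -1.04]
shift mm tool axes [-0.4 -0.2 -0.7]
yaw needed 0.1580937283791286
```

drive_tool(increments="0 0.8 0 0 255; 0 0 0 0 255; 0 0 0 0 255; 0 0 0 0 255; 0 0 0 0 255; 0 0 0 0 255")

```text
time: 29.05
position: [0.5321, -0.1391, 0.0545]
tool_rot: [-1.379, 0.895, -0.897]
ft_force: [-8.2, 2.2, 20.9]
grip_width: 0.497
```

```bash
python3 -c "
from h import *
st([.5312,-.139,.0548],-66.2)
d=snap('scene','r');a=d['img'][:,:,::-1]
im=cv2.resize(a[160:250,190:290],(800,720),interpolation=2)
for z,r in((.086,.035),(.116,.022),(.05,.035)):
  for t in np.arange(0,6.28,.26):
    u=(proj(d,[.5315+r*np.cos(t),-.139+r*np.sin(t),z])[0]-[190,160]+.5)*8; cv2.circle(im,tuple(u.astype(int)),1,(0,0,255),-1)
cv2.imwrite('pics/z23.png',im[120:])
"
```

```text
t 29.05 p [ 0.5321 -0.1391  0.0545] ang -66.04 tilt [ 0.002 -1.     0.   ] F [-8.2  2.2 20.9] T [ 0.6   1.98 -0.04] w mm 43.21 q [ 0.6   0.24 -0.44  1.84  0.12  1.08 -1.04]
shift mm tool axes [-0.5 -0.3 -0.8]
yaw needed 0.15754890130186538
```

View pics/z23.png

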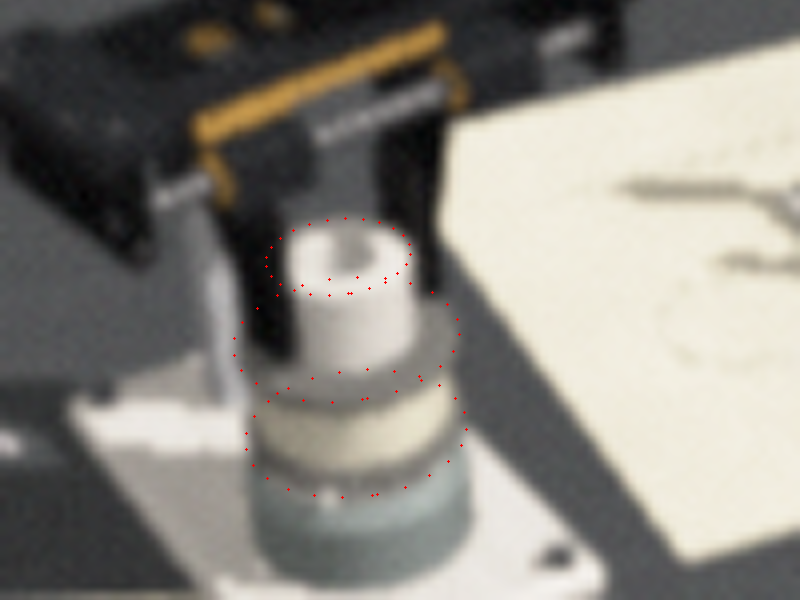

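The drum image matches the seated outline at 50 mm within a pixel or so, it is at rest, and the press is about 21 N. Handing in.

```bash
python3 -c "
from h import *
print(workorder.close_job())"
```

```text
the job is handed in; nothing more can be done
None
```

I turned the shaft until its flat faces the guide post, then picked up the drum by its collar and seated it on the shaft. I handed the job in at 29.1 s, still gripping the collar and pressing down. No verdict is reported.

**Shaft:** The finger gap was 16.4 mm on gripping and 16.9 mm after the turn, so a finger was on the flat. The final tool angle of 16.3° put the flat within about 0.2° of my measured direction to the post.

**Drum:** I measured the set screw's direction in two camera views (within about 1° of each other) and turned the drum to match the post. It then went down past the shaft's top without resistance and stopped 0.1 mm from the expected seat height. In the last picture the drum matched the seated outline to within a pixel or so.

**Last readings:** The drum was pressed down with about 21 N, the commanded grip was 50 N, the tool was upright and nothing was moving.

**What disagreed or went wrong:**
- **Tool height:** The reported TCP height read about 37 mm below where the pictures show the fingertips. My first grip closed on air above the shaft, so I corrected by eye and used drum heights relative to the pick-up.
- **Axis position:** The grip and the scene camera disagreed on the shaft axis by about 2 mm, within the camera's stated accuracy.
- **Sideways force:** About 8 N of sideways force remained while pressing.
- **Final screw direction:** The screw faces away from the camera when seated, so I inferred its final direction from the tool angle and the free fit over the flat.

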